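# Count to the third gap of the supply rack and push the staples in

## Task

Starting at the orange end of the wooden rack, count its gaps with a fingertip on the metal rail along its back: touch the rail behind the first, then the second, then the third gap. Then push the box of staples along the desk, lengthways, into that third gap until it lies straight against the back, and take the hand away. Only push it, never grip, lift or tip it, and leave the eraser, USB stick, glue stick and earbud case where they are.

Things in the scene. Friction and masses are not known exactly. Their poses are not given: they have to be found in the camera images.
- rack: Fixed wooden rack like a comb: a back 16 x 294 x 34 mm (x, y, z) and 7 dividers, 6 mm thick, 30 mm high, reaching 55 mm ahead of the origin (-x). Between them 6 gaps, 42 mm wide, 48 mm apart, open in front and on top, floor is the desk; numbered 1 to 6 from the +y end, gap 1 at y = +0.120, gap 6 at y = -0.120. Origin: centre of the back's underside; x points away from the openings, z up.
- orange_end: Fixed orange end block of the rack, 24 x 16 x 48 mm (x, y, z), at one end of the rack, 155 mm along y from the rack's origin. Which end differs from run to run; the counting starts from here: the third gap's centre is 131 mm from this origin along the rack. Origin: centre of its underside.
- black_end: Fixed black end block, the same size, at the other end of the rack.
- rail_1: Piece 1 of the 6-piece aluminium rail along the top of the rack's back, right behind gap 1: 18 x 42 x 8 mm, 6 mm notches to the next pieces. Fixed. Origin: centre of its underside; its top is 8 mm above the origin (42 mm above the desk).
- rail_2: Piece 2 of the 6-piece aluminium rail along the top of the rack's back, right behind gap 2: 18 x 42 x 8 mm, 6 mm notches to the next pieces. Fixed. Origin: centre of its underside; its top is 8 mm above the origin (42 mm above the desk).
- rail_3: Piece 3 of the 6-piece aluminium rail along the top of the rack's back, right behind gap 3: 18 x 42 x 8 mm, 6 mm notches to the next pieces. Fixed. Origin: centre of its underside; its top is 8 mm above the origin (42 mm above the desk).
- rail_4: Piece 4 of the 6-piece aluminium rail along the top of the rack's back, right behind gap 4: 18 x 42 x 8 mm, 6 mm notches to the next pieces. Fixed. Origin: centre of its underside; its top is 8 mm above the origin (42 mm above the desk).
- rail_5: Piece 5 of the 6-piece aluminium rail along the top of the rack's back, right behind gap 5: 18 x 42 x 8 mm, 6 mm notches to the next pieces. Fixed. Origin: centre of its underside; its top is 8 mm above the origin (42 mm above the desk).
- rail_6: Piece 6 of the 6-piece aluminium rail along the top of the rack's back, right behind gap 6: 18 x 42 x 8 mm, 6 mm notches to the next pieces. Fixed. Origin: centre of its underside; its top is 8 mm above the origin (42 mm above the desk).
- gap_3 (a point): Point on the desk in the middle of gap 3, where the centre of the staple box lies when it is home; axes as the rack's. Gap 3 is the third gap when the orange end is at the +y end of the rack.
- gap_4 (a point): Point on the desk in the middle of gap 4, where the centre of the staple box lies when it is home; axes as the rack's. Gap 4 is the third gap when the orange end is at the -y end of the rack.
- staple_box: Small loose cream cardboard-coloured box of staples, 30 x 52 x 21 mm (x, y, z), about 55 g, lying on the desk in front of the rack with its long side (own y) roughly at right angles to the rack. Origin: centre of its underside. Home, it touches the rack's back and sticks out about 5 mm ahead of the dividers.
- eraser: Loose block eraser in a blue sleeve, 22 x 42 x 13 mm, lying in gap 2 or gap 5 of the rack; leave alone. Origin: centre of its underside.
- usb_stick: Loose dark USB stick, 53 x 17 x 8 mm, lying in the other one of gaps 2 and 5; leave alone. Origin: centre of its underside.
- glue_stick: Glue stick, 26 mm across, 89 mm tall, standing to the right of the rack; leave alone. Origin: centre of its underside.
- earbud_case: White earbud case, 46 x 60 x 22 mm, to the right of the rack; leave alone. Origin: centre of its underside.
Not all that is in view belongs to the job. What is shaped like the staple_box but turquoise or yellow is not meant. Several things look just like the orange_end: the one meant starts farthest to the robot's right.

How it is judged:
On the way, in this order (a step that is already met when the one before it is completed fails the run):
1. a finger touches the rail behind the first gap from the orange end, while the staple box is still in front of the rack (x of staple_box in the frame of rack below -0.081 m and ((y of orange_end in the frame of rack above 0 m and contact force between the fingers and rail_1 above 0.5 N) or (y of orange_end in the frame of rack below 0 m and contact force between the fingers and rail_6 above 0.5 N))), for 0.1 s.
2. a finger touches the rail behind the second gap from the orange end, and no longer behind the gap before, while the staple box is still in front of the rack (x of staple_box in the frame of rack below -0.081 m and ((y of orange_end in the frame of rack above 0 m and contact force between the fingers and rail_2 above 0.5 N and not (contact force between the fingers and rail_1 above 0.5 N)) or (y of orange_end in the frame of rack below 0 m and contact force between the fingers and rail_5 above 0.5 N and not (contact force between the fingers and rail_6 above 0.5 N)))), for 0.1 s.
3. a finger touches the rail behind the third gap from the orange end, and no longer behind the gap before, while the staple box is still in front of the rack (x of staple_box in the frame of rack below -0.081 m and ((y of orange_end in the frame of rack above 0 m and contact force between the fingers and rail_3 above 0.5 N and not (contact force between the fingers and rail_2 above 0.5 N)) or (y of orange_end in the frame of rack below 0 m and contact force between the fingers and rail_4 above 0.5 N and not (contact force between the fingers and rail_5 above 0.5 N)))), for 0.1 s.
4. the staple box is home in the third gap from the orange end (((y of orange_end in the frame of rack above 0 m and y of staple_box in the frame of gap_3 between -0.013 and 0.013 m) or (y of orange_end in the frame of rack below 0 m and y of staple_box in the frame of gap_4 between -0.013 and 0.013 m)) and x of staple_box in the frame of rack between -0.04 and -0.025 m and angle between the y axis of staple_box and the x axis of rack, either way round below 0.2 rad and angle between staple_box's own z axis and vertical below 0.1 rad and height (world z) of staple_box below 0.006 m), for 0.2 s.
At the end, for the whole second after the job is handed in: The staple box lies flat and still on the desk in the third gap from the orange end: its centre within 13 mm of the gap's middle line, its end within about 6 mm of the rack's back, its long side within 0.2 rad of the gap's direction. The four other small things are within 15 mm of where they were (all of step 4 and linear speed of staple_box below 0.01 m/s and distance of each of eraser, usb_stick, glue_stick, earbud_case from where it was at the start of the episode below 0.015 m); the robot touches nothing.
It fails at once if the staple box is gripped or pressed hard in front of the rack (over 20 N from the fingers, where a push takes about 1 N) (x of staple_box in the frame of rack below -0.085 m and contact force between the fingers and staple_box above 20 N).
It fails at once if the staple box is lifted or carried (more than 8 mm off the desk) (height (world z) of staple_box above 0.008 m).
It fails at once if the staple box is tipped (angle between staple_box's own z axis and vertical above 0.35 rad).
It fails at once if the eraser, USB stick, glue stick or earbud case is moved more than 15 mm (distance of any of eraser, usb_stick, glue_stick, earbud_case from where it was at the start of the episode above 0.015 m).
It also fails if it takes over 72 s, if anything falls off the work surface, if the arm or the gripper's body presses on something with over 40 N, if the wrist force passes 120 N, or if a joint passes its speed limit or range.

## Robot

A 6-joint arm with a two-finger parallel gripper is mounted at the origin on a cart in front of the work surface, level with it; the furniture and walls round the work are solid. World frame = base frame: x ahead of the robot, y to its left, z up, the work surface at z = 0. Lengths are in m, angles in rad, forces in N, time in s.
With the tool pointing down it reaches from about 0.325 to 0.775 m from the base axis. Payload 5.5 kg.
Tool frame: the origin (TCP) lies at the very end of the fingers, on their centre line; the grasp point (between the pads) lies 19 mm behind it (robot.pinch_z is the distance from the TCP to the grasp point, in m); z points along the fingers, y is the line along which they close (so a half turn about z gives the same grasp; the last joint's range is limited). The gripper opens to 85 mm and grips with 20 to 120 N. Pads are 22 mm wide; open, the fingers measure 114 mm over their backs; the gripper's body (76 mm by 85 mm) begins 54 mm behind the grasp point. The pads swing forward as they close: fully open they stand 13 mm farther back than shut.
Start: joints at [-1.235, 0.091, 1.231, -0, 1.82, -0.057], TCP at [0.23, -0.554, 0.197] pointing down, gripper open.
Joint ranges: [-2.87, 2.87], [-0.86, 2.18], [0.17, 2.46], [-1.51, 4.65], [0.06, 2.69], [-2.65, 2.65]. Speed limits (rad/s): [2.57, 2.57, 3.01, 3.14, 3.14, 3.14].

## Interface

Orientations are given as a 3x3 rotation matrix whose columns are the frame's x, y, z axes.
In Python, from cell import status, cams, robot, finder gives the robot as it stands.
- The arm moves only by the shell command python3 -m handwheel 'ROWS'. ROWS is a JSON object of lists of equal length, an entry for each row: "dp": the shift along the tool's x, y, z in mm, a list of three; "twist": the turn, a rotation vector about the tool's x, y, z in rad, a list of three; "fingers": the closure, from 0 (fully open) to 1 (shut). In form: {"dp": [[tx, ty, tz], ...], "twist": [[ax, ay, az], ...], "fingers": [fingers, ...]}. A call has exactly 5 rows; each row is the pose to reach, as a shift and turn from the pose commanded when the call began, along the tool's axes at that moment; what a row does not reach only later rows make up. A row lasts 1/10 s, in which the tool goes at most 50 mm and 8.59 degrees, less where a joint would pass 70% of its speed; a pose out of reach is approached as far as the arm can. A call with a gripper value outside its range is refused whole. The fingers move at their own pace and stop on an object; the grip force is fixed at half the most. Time passes only in rows, so rows that repeat a pose let the fingers close, or fill a call up. It gives the time, the measured TCP pose, the force, the opening and the grip force at its end, in the units of the state.
- status.get_obs(): the state, without advancing time (a new reading comes with each control period).
- cams.camera(name): name is "side" or "top"; returns the picture (480x640x3 uint8, red, green, blue); there is no depth.
- cams.camera_info(name): a dict with "intrinsics" (3x3 intrinsics, pixels), "view" (4x4, takes a point from world to camera coordinates). Camera axes: x right, y down, z forward; pixel columns grow to the right and rows downward; lengths in m; the calibration is good to about 2 mm. A picture is of the moment at which its call begins. camera_info takes no time and is no camera call.
- robot.close_job(): hands the job in; it is judged then, once.
Trained networks look in the newest picture that a camera, given by its name, has taken for a name from the list of things; names that differ only in an ending like _2 or _b are one class to them, and where a whole thing is asked for, a point or a joint stands for the part that bears it (a point fixed in the world has none). Each returns a list of dicts, best first, with "p" (0 to 1); they miss things now and then, are a little off and sometimes report something else, mostly with a low value. They report only what shows in the picture. A call takes as long as a camera call. They do not tell look-alikes from the thing itself.
- finder.silhouettes(camera, name): "pixels" (480x640 bool, what is visible of it) and "extent" ([left, top, width, height] in pixels, round what is visible of it).
- finder.pinpoint(camera, name): "point" ([column, row] in pixels: a listed point, or the origin of a listed thing).
The state is a dict: "time_s": time; "joints": joint angles; "qvel": joint speeds; "tau": joint torques, N m; "tool_pos": TCP position; "ee_rot": TCP orientation; "contact_force": force on the tool from outside, world axes, zero at the start; "torque": the same for the moment, N m; "grip_width": finger opening in m; "grasp_force": force on a finger pad.
Only numpy, scipy, OpenCV 4.12 (cv2) and the standard library are available. Lean on these libraries where they do the work, as an engineer would, in place of code of your own. Each camera call takes 0.05 s, during which the arm holds its last target. There are 200 camera calls.

## Working session

There is one attempt and no reset: what is moved stays moved. The work goes in short steps, Python scripts to look and compute and a shell command to move; the robot and the scene stay as the last step left them, time stands still between calls to the robot, and variables do not carry over. Pictures are saved under pics/ and viewed, at most 10 in all, crops included, and the job is handed in when it is done.

```bash
mkdir -p pics; ls
python3 - <<'E'
from cell import status,cams,robot,finder
import cv2,numpy as np
for c in ("top","side"):
    im=cams.camera(c); cv2.imwrite(f"pics/{c}0.png",im[:,:,::-1])
    i=cams.camera_info(c); print(c,np.round(i["intrinsics"],1).tolist(),np.round(i["view"],4).tolist())
    for n in ("rack","orange_end","black_end","staple_box","rail_1","rail_3","rail_6","gap_3","gap_4"):
        print(n,[(round(float(d["p"]),2),np.round(d["point"],1).tolist()) for d in finder.pinpoint(c,n)[:5]])
o=status.get_obs();print(o["time_s"],o["tool_pos"],np.round(o["ee_rot"],3).tolist(),o["grip_width"])
E
```

```text
pics
top [[521.8, 0.0, 317.0], [0.0, 521.8, 231.5], [0.0, 0.0, 1.0]] [[0.0043, -1.0, 0.0022, -0.0688], [-0.9927, -0.0045, -0.1205, 0.5429], [0.1205, -0.0016, -0.9927, 0.9121], [0.0, 0.0, 0.0, 1.0]]
rack [(0.79, [314.5, 178.9]), (0.47, [327.2, 199.3])]
orange_end [(0.7, [234.0, 179.2]), (0.48, [199.7, 184.1])]
black_end [(0.68, [397.9, 177.6]), (0.38, [278.3, 176.5]), (0.37, [328.1, 176.1])]
staple_box [(0.71, [333.5, 254.4]), (0.61, [351.3, 304.7])]
rail_1 [(0.67, [277.9, 174.2]), (0.67, [331.9, 174.6]), (0.58, [380.9, 173.2]), (0.57, [356.6, 174.2]), (0.54, [250.9, 177.0])]
rail_3 [(0.67, [277.9, 174.2]), (0.67, [331.9, 174.6]), (0.58, [380.9, 173.2]), (0.57, [356.6, 174.2]), (0.54, [250.9, 177.0])]
rail_6 [(0.67, [277.9, 174.2]), (0.67, [331.9, 174.6]), (0.58, [380.9, 173.2]), (0.57, [356.6, 174.2]), (0.54, [250.9, 177.0])]
gap_3 [(0.93, [329.5, 198.1]), (0.79, [304.2, 196.6]), (0.59, [316.4, 180.8])]
gap_4 [(0.93, [329.5, 198.1]), (0.79, [304.2, 196.6]), (0.59, [316.4, 180.8])]
side [[501.4, 0.0, 318.0], [0.0, 501.4, 240.2], [0.0, 0.0, 1.0]] [[-0.9949, -0.0976, -0.0242, 0.527], [-
[... 289 characters left out ...]
.71, [254.3, 257.1]), (0.61, [258.8, 242.3]), (0.56, [265.7, 214.0]), (0.5, [261.5, 226.1]), (0.48, [240.2, 291.0])]
rail_3 [(0.71, [254.3, 257.1]), (0.61, [258.8, 242.3]), (0.56, [265.7, 214.0]), (0.5, [261.5, 226.1]), (0.48, [240.2, 291.0])]
rail_6 [(0.71, [254.3, 257.1]), (0.61, [258.8, 242.3]), (0.56, [265.7, 214.0]), (0.5, [261.5, 226.1]), (0.48, [240.2, 291.0])]
gap_3 [(0.91, [273.9, 274.5]), (0.72, [286.2, 244.4]), (0.6, [277.4, 256.4]), (0.53, [240.1, 322.7])]
gap_4 [(0.91, [273.9, 274.5]), (0.72, [286.2, 244.4]), (0.6, [277.4, 256.4]), (0.53, [240.1, 322.7])]
1.0 [ 0.22966088 -0.55431855  0.19687438] [[0.924, 0.383, -0.0], [0.383, -0.924, 0.0], [0.0, -0.0, -1.0]] 0.08530177240305219
```

View pics/top0.png

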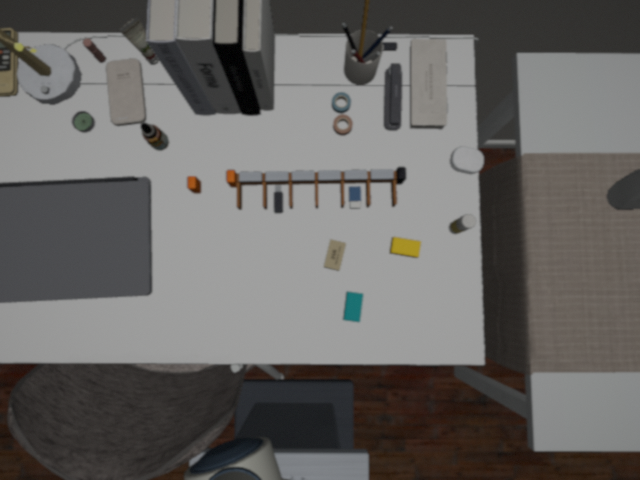

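View pics/side0.png

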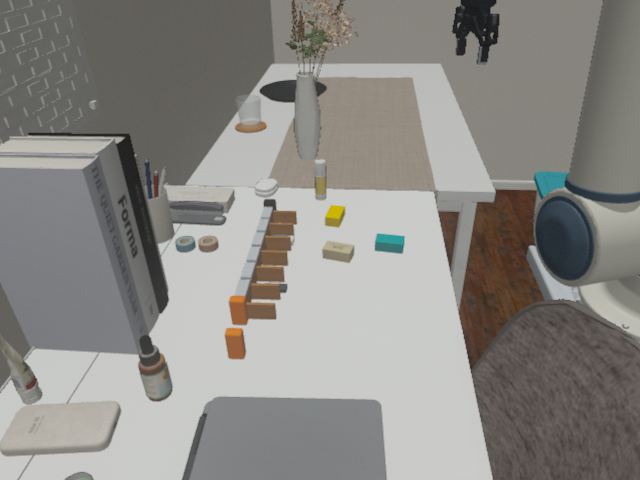

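Top view: the rack runs across the picture at row ~176. The attached orange block is at (232,178), and the look-alike at (194,184) is farther left. So orange is at the +y end and the third gap is gap 3, around column 304. The cream staple box is at (335,255), slightly turned. The turquoise and yellow boxes are decoys.

```bash
cat > h.py <<'E'
from cell import status,cams,robot,finder
import cv2,numpy as np
from scipy.optimize import least_squares
def proj(c,P):
    i=cams.camera_info(c);V=np.array(i["view"]);K=np.array(i["intrinsics"])
    q=(V[:3,:3]@np.atleast_2d(P).T).T+V[:3,3]; q=q@K.T; return q[:,:2]/q[:,2:]
def ray(c,uv,z):
    i=cams.camera_info(c);V=np.array(i["view"]);K=np.array(i["intrinsics"])
    R,t=V[:3,:3],V[:3,3]; o=-R.T@t; d=R.T@np.linalg.solve(K,[uv[0],uv[1],1]); return o+d*(z-o[2])/d[2]
def rect(c,name,z,near):
    best=min(finder.silhouettes(c,name),key=lambda d:np.hypot(*(np.argwhere(d["pixels"]).mean(0)[::-1]-near)))
    return best["pixels"]
def boxfit(masks,dims,x0):
    # fit x,y,yaw of box so hull of projection matches mask (signed distance of the sampled hull edge)
    fx=[(c,cv2.findContours(m.astype(np.uint8),cv2.RETR_EXTERNAL,cv2.CHAIN_APPROX_NONE)[0]) for c,m in masks]
    cor=np.array([[sx*dims[0]/2,sy*dims[1]/2,z] for sx in(-1,1) for sy in(-1,1) for z in(0,dims[2])])
    def res(p):
        c,s=np.cos(p[2]),np.sin(p[2]); P=cor@np.array([[c,-s,0],[s,c,0],[0,0,1]]).T+[p[0],p[1],0]; r=[]
        for cam,cs in fx:
            h=cv2.convexHull(proj(cam,P).astype(np.float32)); k=max(cs,key=len)[:,0]
            r+=[cv2.pointPolygonTest(h,(float(a),float(b)),True)-.3 for a,b in k]
        return np.array(r)
    s=least_squares(res,x0,x_scale=[.01,.01,.1],diff_step=1e-3,loss="soft_l1"); return s.x,np.abs(s.fun).mean()
def staple(near_top,near_side,x0,use=("top","side")):
    cams_=[]
    for c,n in (("top",near_top),("side",near_side)):
        if c in use: cams.camera(c); cams_.append((c,rect(c,"staple_box",0,n)))
    return boxfit(cams_,(.030,.052,.021),x0)
E
python3 - <<'E'
from h import *
mods=np.array([[0,.12-.048*k,.034] for k in range(6)]); obs=[]
guess=ray("top",(317,178),.034); print("guess",guess)
def W(p,M): c,s=np.cos(p[2]),np.sin(p[2]); return M@np.array([[c,-s,0],[s,c,0],[0,0,1]]).T+[p[0],p[1],0]
p0=[guess[0],guess[1],0]
for c in("top","side"):
    cams.camera(c)
    for n,M in (("rail_1",mods),("orange_end",np.array([[0,.155,0]])),("black_end",np.array([[0,-.155,0]]))):
        for d in finder.pinpoint(c,n):
            e=np.hypot(*(proj(c,W(p0,M))-d["point"]).T); k=e.argmin()
            if e[k]<9: obs.append((c,M[k],np.array(d["point"])))
f=lambda p:np.concatenate([(proj(c,W(p,m[None]))[0]-u) for c,m,u in obs])
s=least_squares(f,p0,loss="soft_l1",x_scale=[.01,.01,.1]); print("rack",s.x,len(obs)); print(np.round(s.fun.reshape(-1,2),1).tolist())
for c,near in(("top",(232,178)),("side",(239,310))):
    m=rect(c,"orange_end",0,near); print("orange",c,boxfit([(c,m)],(.024,.016,.048),[*W(s.x,np.array([[0,.155,0]]))[0][:2],s.x[2]]))
for u in(("top",),("side",),("top","side")): print("staple",u,staple((335,255),(338,252),[*ray("top",(335,255),.021)[:2],1.4],u))
im=cams.camera("top")
for P in np.vstack([mods,[[0,.155,0],[0,-.155,0]],[[-.055,.144-.048*k,.03] for k in range(7)],[[-.034,.024,0]]]):
    u=proj("top",W(s.x,P[None]))[0]; cv2.circle(im,tuple(int(round(x*8)) for x in u),8,(255,0,0),-1,shift=3)
cv2.imwrite("pics/chk.png",cv2.resize(im[140:330,200:440],None,fx=3.3,fy=3.3,interpolation=cv2.INTER_NEAREST)[:,:,::-1])
E
```

```text
guess [ 0.64187847 -0.06597206  0.034     ]
rack [ 0.64774802 -0.06511916  0.0254501 ] 16
[[2.6, -1.8], [3.4, 2.6], [-0.2, 0.1], [0.6, 1.3], [-0.2, -2.1], [-1.1, -0.3], [-0.5, 2.8], [0.4, 0.5], [0.4, 0.9], [-1.1, 1.1], [-1.2, 2.2], [2.8, -1.0], [0.1, -2.1], [0.8, 0.6], [-1.3, 0.0], [-4.4, 2.7]]
orange top (array([0.64302366, 0.09101722, 0.30914521]), np.float64(0.9878704232184039))
orange side (array([0.6423693 , 0.08821224, 0.2312138 ]), np.float64(0.523549389922851))
staple ('top',) (array([ 0.50317732, -0.09971034,  1.3141714 ]), np.float64(0.477417734913353))
staple ('side',) (array([ 0.50161972, -0.10203208,  1.33506156]), np.float64(0.29488623713906276))
staple ('top', 'side') (array([ 0.50207262, -0.09989971,  1.3217491 ]), np.float64(0.5532840905945554))
```

View pics/chk.png

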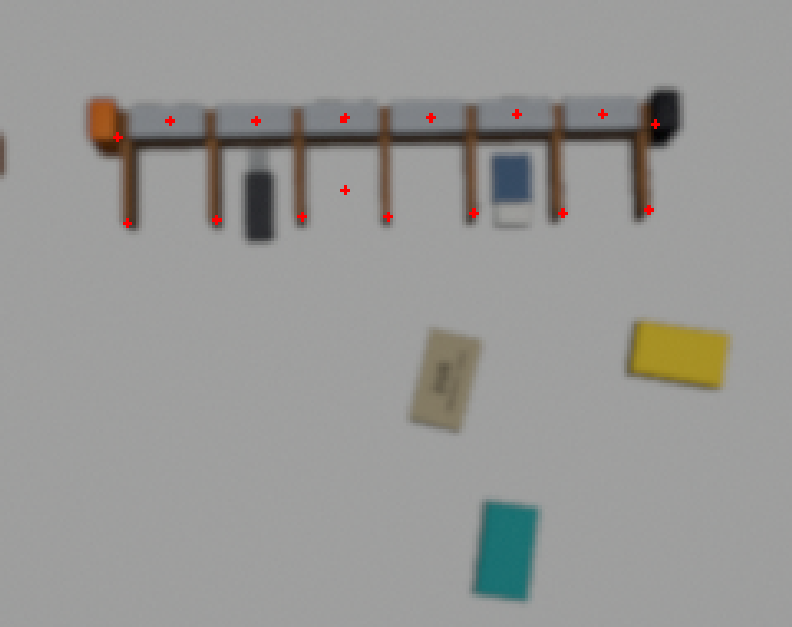

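The rack pose checks out: the overlaid rail and divider points fall on the rack, at x≈0.648, y≈-0.065, yaw≈0.025. The box is at (0.502,-0.100) with its far end turned right by 0.25 rad. Moving off now with the fingers shut.

```bash
cat > d.py <<'E'
# tool-frame shift (mm) / turn to a world goal: x y z [world angle of tool y]
import sys,numpy as np
from cell import status
a=[float(v) for v in sys.argv[1:]]
o=status.get_obs(); R=np.array(o["ee_rot"]); p=np.array(o["tool_pos"])
print("t",round(o["time_s"],2),"pos",np.round(p*1e3,1),"F",np.round(o["contact_force"],1),"w",round(o["grip_width"]*1e3,1),"y-ang",round(np.arctan2(R[1,1],R[0,1]),3),"tilt",np.round(R[:,2],3))
if a: print("dp",np.round(R.T@(np.array(a[:3])-p)*1e3,1),"tz",round(-(a[3]-np.arctan2(R[1,1],R[0,1])),3) if len(a)>3 else "")
E
python3 -m handwheel '{"dp":[[41,-27,0],[82,-54,0],[123,-81,0],[164,-108,0],[205,-135,0]],"twist":[[0,0,-0.14],[0,0,-0.28],[0,0,-0.42],[0,0,-0.56],[0,0,-0.7]],"fingers":[1,1,1,1,1]}'
python3 d.py .6447 .0549 .1 .0254
python3 -c "
from h import *
print(ray('side',(165,312),0),ray('side',(30,340),0))"
```

```text
time_s: 2.45
tool_pos: [0.3681, -0.3495, 0.197]
ee_rot: [[0.455, 0.89, 0.0], [0.89, -0.455, -0.0], [-0.0, 0.001, -1.0]]
contact_force: [0.5, 0.7, -0.4]
grip_width: 0.0124
grasp_force: 0.0
t 2.45 pos [ 368.1 -349.5  197. ] F [ 0.5  0.7 -0.4] w 12.4 y-ang -0.473 tilt [ 0. -0. -1.]
dp [486.   62.1  97. ] tz -0.498
[0.76971056 0.07294321 0.        ] [0.95311665 0.14998104 0.        ]
```

```bash
python3 -m handwheel '{"dp":[[45,6,0],[90,12,0],[135,18,0],[180,24,0],[230,30,0]],"twist":[[0,0,-0.1],[0,0,-0.2],[0,0,-0.3],[0,0,-0.4],[0,0,-0.498]],"fingers":[1,1,1,1,1]}' >/dev/null
python3 d.py .6447 .0549 .1 .0254
```

```text
t 2.95 pos [ 500.3 -159.6  197.2] F [ 1.  -0.8  1.2] w 0.2 y-ang 0.023 tilt [ 0.001 -0.001 -1.   ]
dp [211.1 149.3  97.2] tz -0.002
```

```bash
python3 -m handwheel '{"dp":[[40,28,0],[80,56,0],[120,84,20],[160,112,50],[200,142,80]],"twist":[[0,0,0],[0,0,0],[0,0,0],[0,0,0],[0,0,0]],"fingers":[1,1,1,1,1]}' >/dev/null
python3 d.py .6447 .0549 .05 .0254
```

```text
t 3.45 pos [629.5  30.9 126.1] F [ 0.8  0.3 -0.4] w -0.3 y-ang 0.021 tilt [ 0.002 -0.    -1.   ]
dp [23.7 15.5 76.1] tz -0.005
```

```bash
python3 -m handwheel '{"dp":[[11,7,20],[11,7,40],[11,7,62],[11,7,65],[11,7,65]],"twist":[[0,0,0],[0,0,0],[0,0,0],[0,0,0],[0,0,0]],"fingers":[1,1,1,1,1]}' >/dev/null
python3 d.py .6447 .0549 .042 .0254
```

```text
t 3.95 pos [634.7  40.1  60.7] F [ 0.6 -0.8  0.7] w 0.3 y-ang 0.02 tilt [-0.002  0.    -1.   ]
dp [14.6 10.3 18.7] tz -0.005
```

```bash
python3 -m handwheel '{"dp":[[14,9,0],[14,9,4],[14,9,8],[14,9,10],[14,9,10]],"twist":[[0,0,0],[0,0,0],[0,0,0],[0,0,0],[0,0,0]],"fingers":[1,1,1,1,1]}' >/dev/null
python3 d.py .6447 .0549 .042 .0254
```

```text
t 4.45 pos [643.6  54.1  50.8] F [-0.   0.1 -0.1] w -0.2 y-ang 0.02 tilt [-0.001 -0.    -1.   ]
dp [0.7 1.1 8.8] tz -0.006
```

```bash
python3 -m handwheel '{"dp":[[0,0,3],[0,0,6],[0,0,8],[0,0,9],[0,0,10]],"twist":[[0,0,0],[0,0,0],[0,0,0],[0,0,0],[0,0,0]],"fingers":[1,1,1,1,1]}' >/dev/null
python3 d.py .6447 .0549 .042 .0254
```

```text
t 4.95 pos [643.9  54.3  41.2] F [0.4 0.7 0.3] w -0.1 y-ang 0.02 tilt [-0.  0. -1.]
dp [ 0.6  0.8 -0.8] tz -0.005
```

```bash
python3 -m handwheel '{"dp":[[0,0,0.5],[0,0,1],[0,0,1.5],[0,0,1.5],[0,0,1.5]],"twist":[[0,0,0],[0,0,0],[0,0,0],[0,0,0],[0,0,0]],"fingers":[1,1,1,1,1]}' >/dev/null
python3 d.py .6447 .0549 .042 .0254
```

```text
t 5.45 pos [644.   54.3  39.9] F [-0.   0.5  0.3] w -0.0 y-ang 0.02 tilt [ 0.  0. -1.]
dp [ 0.6  0.7 -2.1] tz -0.005
```

```bash
python3 -m handwheel '{"dp":[[0,0,0.5],[0,0,1],[0,0,1.5],[0,0,2],[0,0,2]],"twist":[[0,0,0],[0,0,0],[0,0,0],[0,0,0],[0,0,0]],"fingers":[1,1,1,1,1]}' >/dev/null
python3 d.py .6447 .0549 .042 .0254
python3 - <<'E'
from h import *
A=cams.camera("side")[200:350,170:330]; B=cams.camera("top")[110:260,200:360]
cv2.imwrite("pics/t1.png",cv2.resize(np.hstack([A,B]),(800,375),interpolation=cv2.INTER_CUBIC)[:,:,::-1])
E
```

```text
t 5.95 pos [643.9  54.3  37.6] F [ 0.  -0.8 -0. ] w -0.4 y-ang 0.02 tilt [-0. -0. -1.]
dp [ 0.6  0.8 -4.4] tz -0.005
```

View pics/t1.png

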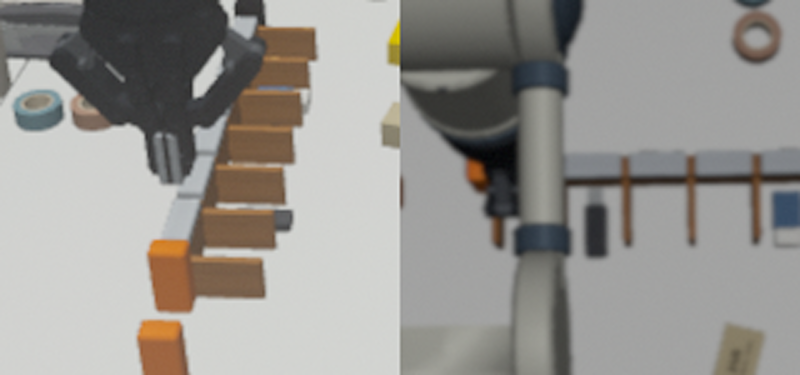

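Run:
```python
from h import *
for P in([.644,.0543,.0376],[.644,.0543,.060],[.6447,.0549,.042],[.654,.0343,.042],[.654,.0759,.042],[.6439,.0898,.048]): print(P,proj("side",np.array(P)),(proj("side",np.array(P))-[170,200])*2.5)
for d in finder.silhouettes("side","orange_end"): print(d["p"],d["extent"])
```

```text
[0.644, 0.0543, 0.0376] [[241.81020619 289.63035927]] [[179.52551547 224.07589819]]
[0.644, 0.0543, 0.06] [[240.27205658 278.24661353]] [[175.68014146 195.61653384]]
[0.6447, 0.0549, 0.042] [[240.98802559 287.64024958]] [[177.47006399 219.10062395]]
[0.654, 0.0343, 0.042] [[238.20756425 279.44601453]] [[170.51891064 198.61503632]]
[0.654, 0.0759, 0.042] [[231.95601768 295.86267088]] [[154.89004421 239.65667719]]
[0.6439, 0.0898, 0.048] [[235.83428243 298.88956327]] [[164.58570608 247.22390818]]
0.82 [229.3, 297.4, 20.1, 30.5]
0.65 [225.5, 328.0, 21.7, 33.2]
```

Run:
```python
from h import *
o=status.get_obs();print(robot.pinch_z, o["tool_pos"],o["joints"],[a for a in dir(robot) if a[0]!='_'])
for z in(.197,.21,.23): print(proj("side",np.array([.2297,-.5543,z])), [proj("side",np.array([.2297,-.5543,z])+s*.045*np.array([.383,-.924,0])).round(0).tolist() for s in(-1,1)])
for z in(.0376,.06,.07,.08):print(proj("side",np.array([.644,.0543,z])),proj("top",np.array([.644,.0543,z])))
```

```text
0.0187 [0.64397289 0.05430135 0.03780491] [ 3.14936104e-02  2.39979715e-01  1.34752453e+00 -8.69431794e-06
  1.55408939e+00  1.14733191e-02] ['IKError', 'close_job', 'pinch_z']
[[466.80014657  81.24988601]] [[[477.0, 86.0]], [[457.0, 76.0]]]
[[467.56215315  75.5870313 ]] [[[478.0, 81.0]], [[458.0, 71.0]]]
[[468.75259186  66.74028175]] [[[480.0, 71.0]], [[459.0, 62.0]]]
[[241.81020619 289.63035927]] [[251.10657047 176.11363668]]
[[240.27205658 278.24661353]] [[249.55824086 173.27352034]]
[[239.56979219 273.04920013]] [[248.84285947 171.96128917]]
[[238.85761608 267.77843085]] [[248.111873   170.62043346]]
```

The fingertip shows at about (237,272) in the side view. The reported TCP projects to (242,290), so the real tip is roughly 30 mm above the reported point. The force reading of zero agrees. The rack also looks about 4 mm nearer than fitted. I'll shift -x and go down with the force check.

```bash
python3 -m handwheel '{"dp":[[0,-6,0],[0,-6,4],[0,-6,8],[0,-6,12],[0,-6,14]],"twist":[[0,0,0],[0,0,0],[0,0,0],[0,0,0],[0,0,0]],"fingers":[1,1,1,1,1]}' >/dev/null
python3 d.py
python3 - <<'E'
from h import *
A=cams.camera("side")[200:350,170:330]
cv2.imwrite("pics/t2.png",cv2.resize(A,(640,600),interpolation=cv2.INTER_CUBIC)[:,:,::-1])
E
```

```text
t 6.6 pos [637.6  54.1  22.9] F [-0.2 -0.1 -0.4] w -0.4 y-ang 0.02 tilt [-0.001 -0.    -1.   ]
```

View pics/t2.png

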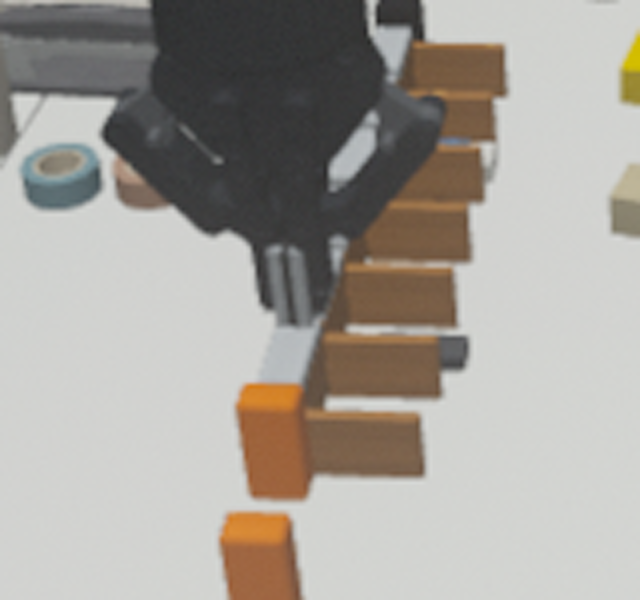

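Tip now at (243,281), above rail 1's centre line and about 12 mm above its top. Carrying on down.

```bash
python3 -m handwheel '{"dp":[[0,0,3],[0,0,6],[0,0,8],[0,0,10],[0,0,10]],"twist":[[0,0,0],[0,0,0],[0,0,0],[0,0,0],[0,0,0]],"fingers":[1,1,1,1,1]}' >/dev/null
python3 d.py
```

```text
t 7.15 pos [637.7  54.2  13.4] F [0.3 0.2 0.1] w -0.1 y-ang 0.02 tilt [-0.001 -0.    -1.   ]
```

```bash
python3 -m handwheel '{"dp":[[0,0,0.6],[0,0,1.2],[0,0,1.8],[0,0,2.4],[0,0,2.4]],"twist":[[0,0,0],[0,0,0],[0,0,0],[0,0,0],[0,0,0]],"fingers":[1,1,1,1,1]}' >/dev/null
python3 d.py
```

```text
t 7.65 pos [637.9  54.2  11.3] F [ 0.1 -0.2 -0.3] w -0.3 y-ang 0.02 tilt [-0. -0. -1.]
```

```bash
python3 -m handwheel '{"dp":[[0,0,0.6],[0,0,1.2],[0,0,1.8],[0,0,2.4],[0,0,2.4]],"twist":[[0,0,0],[0,0,0],[0,0,0],[0,0,0],[0,0,0]],"fingers":[1,1,1,1,1]}' >/dev/null
python3 d.py
```

```text
t 8.15 pos [637.9  54.2   8.9] F [-0.3 -0.3 -0.1] w -0.3 y-ang 0.02 tilt [-0. -0. -1.]
```

```bash
python3 -m handwheel '{"dp":[[0,0,0.6],[0,0,1.2],[0,0,1.8],[0,0,2.4],[0,0,2.4]],"twist":[[0,0,0],[0,0,0],[0,0,0],[0,0,0],[0,0,0]],"fingers":[1,1,1,1,1]}' >/dev/null
python3 d.py
python3 - <<'E'
from h import *
A=cams.camera("side")[230:320,200:296]
cv2.imwrite("pics/t3.png",cv2.resize(A,(640,600),interpolation=cv2.INTER_CUBIC)[:,:,::-1])
E
```

```text
t 8.65 pos [638.   54.2   7.7] F [-2.3 -0.3  5.2] w -0.0 y-ang 0.02 tilt [ 0.001 -0.    -1.   ]
```

View pics/t3.png

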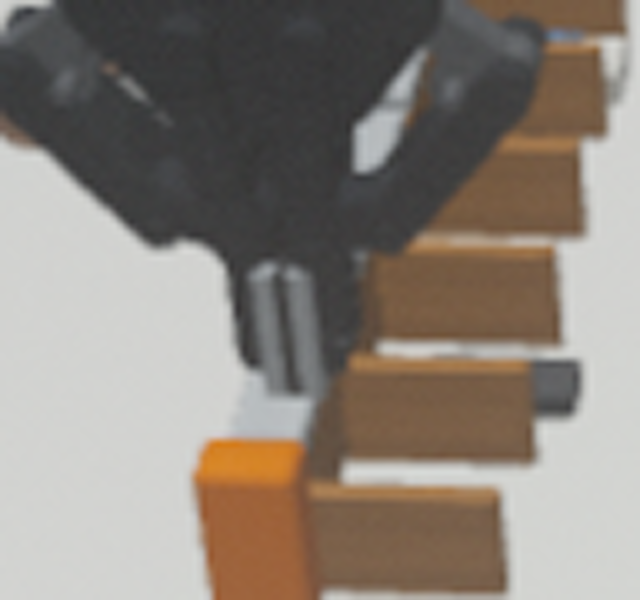

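The tip rests on rail 1 at (244,288) with 5 N, so the reported z reads about 34 mm low (the tip touches the 42 mm rail top at z≈8). x and y are right within a few mm. Next: hold, lift, go to rail 2.

```bash
python3 -m handwheel '{"dp":[[0,0,0],[0,0,0],[0,0,-8],[-20,0,-10],[-45,0,-10]],"twist":[[0,0,0],[0,0,0],[0,0,0],[0,0,0],[0,0,0]],"fingers":[1,1,1,1,1]}' >/dev/null
python3 d.py
python3 -m handwheel '{"dp":[[0,0,0],[0,0,0],[0,0,6],[0,0,9],[0,0,9]],"twist":[[0,0,0],[0,0,0],[0,0,0],[0,0,0],[0,0,0]],"fingers":[1,1,1,1,1]}' >/dev/null
python3 d.py
```

```text
t 9.2 pos [639.4   9.7  17.6] F [ 0.8 -0.9  0.4] w -0.4 y-ang 0.022 tilt [ 0.002  0.    -1.   ]
t 9.7 pos [638.8  10.    7.7] F [-1.2  0.5  3.6] w 0.1 y-ang 0.021 tilt [-0.  0. -1.]
```

```bash
python3 -m handwheel '{"dp":[[0,0,0.7],[0,0,0.7],[0,0,-8],[-20,0,-10],[-47,0,-10]],"twist":[[0,0,0],[0,0,0],[0,0,0],[0,0,0],[0,0,0]],"fingers":[1,1,1,1,1]}' >/dev/null
python3 d.py
python3 -m handwheel '{"dp":[[0,0,0],[0,0,0],[0,0,7],[0,0,10],[0,0,10.5]],"twist":[[0,0,0],[0,0,0],[0,0,0],[0,0,0],[0,0,0]],"fingers":[1,1,1,1,1]}' >/dev/null
python3 d.py
```

```text
t 10.2 pos [640.3 -36.8  18.3] F [-0.5  0.  -0.4] w 0.2 y-ang 0.023 tilt [ 0.001  0.    -1.   ]
t 10.7 pos [639.7 -36.8   7.7] F [-2.3  0.6  7. ] w 0.4 y-ang 0.021 tilt [-0.  0. -1.]
```

```bash
python3 -m handwheel '{"dp":[[0,0,0],[0,0,0],[0,0,-30],[-20,-25,-45],[-47,-60,-45]],"twist":[[0,0,0],[0,0,0],[0,0,0],[0,0,0],[0,0,0]],"fingers":[1,1,1,0.77,0.77]}' >/dev/null
python3 d.py .500 -.148 .04 .0254
python3 - <<'E'
from h import *
print("side",staple((335,255),(338,252),[.502,-.0999,1.32],("side",)))
E
```

```text
t 11.2 pos [582.5 -84.9  54.7] F [ 0.1 -1.   1.4] w 19.8 y-ang 0.024 tilt [ 0.005 -0.001 -1.   ]
dp [-61.1 -84.1  14.3] tz -0.002
side (array([ 0.50172417, -0.10145713,  1.32993605]), np.float64(0.33423229826491047))
```

```bash
python3 -m handwheel '{"dp":[[-30,-40,0],[-61,-84,0],[-61,-84,15],[-61,-84,40],[-61,-84,60]],"twist":[[0,0,0],[0,0,0],[0,0,0],[0,0,0],[0,0,0]],"fingers":[0.77,0.77,0.77,0.77,0.77]}' >/dev/null
python3 d.py .500 -.148 -.025 .0254
```

```text
t 11.8 pos [ 498.  -147.9   -9.4] F [ 0.1  0.9 -0.2] w 19.4 y-ang 0.02 tilt [ 0.     0.001 -1.   ]
dp [-0.2  1.9 15.6] tz -0.005
```

```bash
python3 -m handwheel '{"dp":[[0,2,3],[0,2,6],[0,2,9],[0,2,12],[0,2,14]],"twist":[[0,0,0],[0,0,0],[0,0,0],[0,0,0],[0,0,0]],"fingers":[0.77,0.77,0.77,0.77,0.77]}' >/dev/null
python3 d.py .500 -.148 -.025 .0254
python3 - <<'E'
from h import *
A=cams.camera("side")[180:300,250:410]; 
cv2.imwrite("pics/p1.png",cv2.resize(A,(800,600),interpolation=cv2.INTER_CUBIC)[:,:,::-1])
E
```

```text
t 12.3 pos [ 500.6 -148.6  -21.3] F [-0.8 -0.1 -0.5] w 19.6 y-ang 0.02 tilt [ 0.001 -0.    -1.   ]
dp [ 0.6 -0.6  3.7] tz -0.005
```

View pics/p1.png

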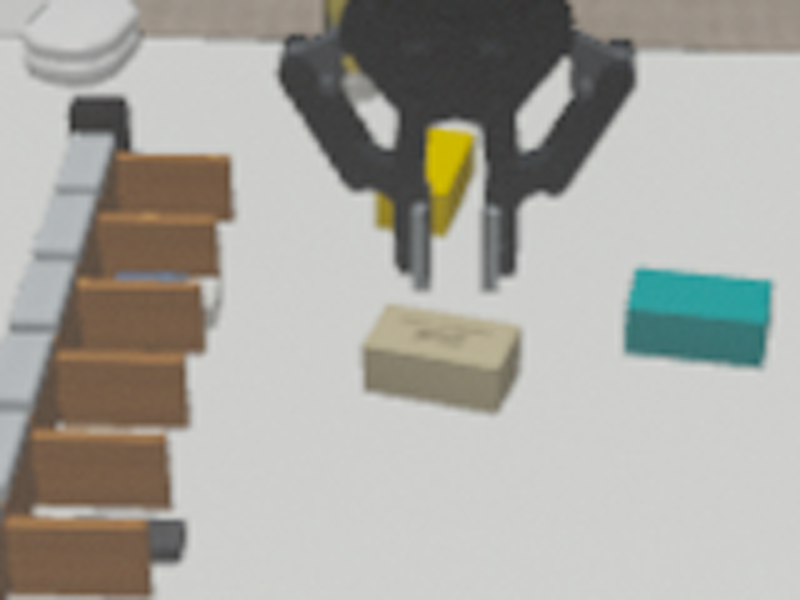

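Pads are at crop columns 423 and 492 and the box centre at 442, clear of the box on its right-hand side. I'll shift 4 mm along +x and push in +y.

```bash
python3 -m handwheel '{"dp":[[0,4,2],[7,4,3],[13,4,3],[19,4,3],[25,4,3]],"twist":[[0,0,0],[0,0,0],[0,0,0],[0,0,0],[0,0,0]],"fingers":[0.77,0.77,0.77,0.77,0.77]}' >/dev/null
python3 d.py
python3 -m handwheel '{"dp":[[6,0,0],[12,0,0],[18,0,0],[24,0,0],[30,0,0]],"twist":[[0,0,0],[0,0,0],[0,0,0],[0,0,0],[0,0,0]],"fingers":[0.77,0.77,0.77,0.77,0.77]}' >/dev/null
python3 d.py
python3 - <<'E'
from h import *
print("side",staple((325,255),(335,255),[.502,-.075,1.5],("side",)))
E
```

```text
t 12.85 pos [ 503.6 -122.9  -24.8] F [ 0.3 -0.9 -1.1] w 19.7 y-ang 0.02 tilt [ 0. -0. -1.]
t 13.35 pos [502.9 -93.1 -24.8] F [0.7 0.  0.7] w 19.4 y-ang 0.02 tilt [ 0. -0. -1.]
side (array([ 0.4929292 , -0.2269538 ,  1.64520794]), np.float64(1.716492238296221))
```

Run:
```python
from h import *
A=cams.camera("side")
for d in finder.silhouettes("side","staple_box"): 
    m=d["pixels"]; print(round(d["p"],2),np.round(d["extent"]),m.sum(),A[m].mean(0).round(), boxfit([("side",m)],(.03,.052,.021),[.5,-.07,1.5]))
```

```text
0.95 [373. 232.  32.  22.] 502 [ 60. 141. 140.] (array([ 0.40751086, -0.13562598,  1.44672659]), np.float64(0.38633616543660054))
0.77 [321. 253.  34.  21.] 542 [160. 154. 131.] (array([ 0.49870631, -0.0690562 ,  1.63408739]), np.float64(0.4894308463586591))
```

```bash
python3 -m handwheel '{"dp":[[5,0,0],[10,0,0],[15,0,0],[19,0,0],[22,0,0]],"twist":[[0,0,0],[0,0,0],[0,0,0],[0,0,0],[0,0,0]],"fingers":[0.77,0.77,0.77,0.77,0.77]}' >/dev/null
python3 d.py
cat > m.py <<'E'
from h import *
A=cams.camera("side"); ims=[("side",A)]
ims.append(("top",cams.camera("top")))
got=[]
for c,A in ims:
  for d in finder.silhouettes(c,"staple_box"):
    m=d["pixels"]; q=A[m].mean(0)
    if q.max()-q.min()<45: got.append((c,m)); print(c,round(d["p"],2),np.round(d["extent"]),boxfit([(c,m)],(.03,.052,.021),[.5,-.05,1.6]))
E
python3 m.py
```

```text
t 14.05 pos [502.4 -71.1 -24.9] F [-0.5 -1.4 -0.8] w 19.6 y-ang 0.02 tilt [-0.  0. -1.]
side 0.92 [321. 257.  33.  23.] (array([ 0.49814178, -0.04880394,  1.59905725]), np.float64(0.4732879600074108))
top 0.69 [238. 174.  24.  12.] (array([0.66871156, 0.05800608, 1.51929208]), np.float64(2.250014890662321))
top 0.39 [298. 265.  12.   6.] (array([ 0.50005809, -0.04713322,  1.62584057]), np.float64(1.302856387123534))
```

```bash
python3 -m handwheel '{"dp":[[1.5,0,0],[3,0,0],[3,0,0],[-8,0,0],[-20,0,-5]],"twist":[[0,0,0],[0,0,0],[0,0,0],[0,0,0],[0,0,0]],"fingers":[0.77,0.77,0.77,0.77,0.77]}' >/dev/null
python3 d.py
python3 -m handwheel '{"dp":[[0,0,-30],[0,0,-60],[0,-30,-60],[20,-60,-60],[40,-65,-60]],"twist":[[0,0,0],[0,0,0],[0,0,0],[0,0,0],[0,0,0]],"fingers":[0.77,0.77,1,1,1]}' >/dev/null
python3 d.py .435 -.047 -.020 .0254
python3 m.py
```

```text
t 14.75 pos [502.3 -92.2 -20.5] F [ 0.6 -0.5 -0.1] w 19.5 y-ang 0.021 tilt [-0.001  0.    -1.   ]
t 15.25 pos [435.2 -54.   40.5] F [0.9 0.1 0.4] w 0.0 y-ang 0.017 tilt [-0.    -0.001 -1.   ]
dp [ 7.  -0.1 60.5] tz -0.008
side 0.93 [320. 261.  33.  20.] (array([ 0.49855306, -0.04673394,  1.58370901]), np.float64(0.3190807657884422))
top 0.43 [298. 246.  16.   5.] (array([ 0.49688881, -0.04238144,  1.56468084]), np.float64(1.555240538836021))
```

```bash
python3 -m handwheel '{"dp":[[7.5,0,20],[7.5,0,45],[7.5,0,60],[7.5,0,64],[7.5,0,65]],"twist":[[0,0,0],[0,0,0],[0,0,0],[0,0,-0.005],[0,0,-0.005]],"fingers":[1,1,1,1,1]}' >/dev/null
python3 d.py .435 -.047 -.0245 .0254
python3 -m handwheel '{"dp":[[0,6,0],[0,12,0],[0,18,0],[0,24,0],[0,30,0]],"twist":[[0,0,0],[0,0,0],[0,0,0],[0,0,0],[0,0,0]],"fingers":[1,1,1,1,1]}' >/dev/null
python3 d.py
python3 m.py
```

```text
t 15.95 pos [436.8 -45.9 -25.2] F [-0.3  0.9  0.7] w 0.1 y-ang 0.025 tilt [-0.001  0.    -1.   ]
dp [-1.1 -1.9 -0.7] tz -0.001
t 16.45 pos [467.7 -44.6 -24.4] F [-1.3  0.2  2.3] w -0.3 y-ang 0.025 tilt [ 0. -0. -1.]
side 0.7 [264. 198.  13.  14.] (array([ 0.64217354, -0.26684041,  1.80033965]), np.float64(2.7377882825660738))
side 0.61 [317. 261.  36.  18.] (array([ 0.50619077, -0.04522579,  1.61050302]), np.float64(0.41558520157890955))
top 0.69 [350. 186.  10.  20.] (array([ 0.60359765, -0.13417051,  1.26886922]), np.float64(2.265821949972069))
```

```bash
python3 -m handwheel '{"dp":[[0,6,0],[0,12,0],[0,18,0],[0,24,0],[0,30,0]],"twist":[[0,0,0],[0,0,0],[0,0,0],[0,0,0],[0,0,0]],"fingers":[1,1,1,1,1]}' >/dev/null
python3 d.py
python3 -m handwheel '{"dp":[[0,5,0],[0,10,0],[0,15,0],[0,18,0],[0,20,0]],"twist":[[0,0,0],[0,0,0],[0,0,0],[0,0,0],[0,0,0]],"fingers":[1,1,1,1,1]}' >/dev/null
python3 d.py
python3 m.py
python3 - <<'E'
from h import *
A=cams.camera("side")[200:320,220:380]; 
cv2.imwrite("pics/p2.png",cv2.resize(A,(800,600),interpolation=cv2.INTER_CUBIC)[:,:,::-1])
E
```

```text
t 17.15 pos [497.5 -43.8 -24.9] F [ 0.5 -0.  -0.5] w 0.2 y-ang 0.025 tilt [-0.  0. -1.]
t 17.65 pos [517.1 -43.3 -24.9] F [-0.6 -0.6 -0. ] w -0.1 y-ang 0.025 tilt [-0.  0. -1.]
side 0.71 [287. 261.  34.  21.] (array([ 0.55525333, -0.04250837,  1.67889028]), np.float64(0.7628156844862904))
```

View pics/p2.png

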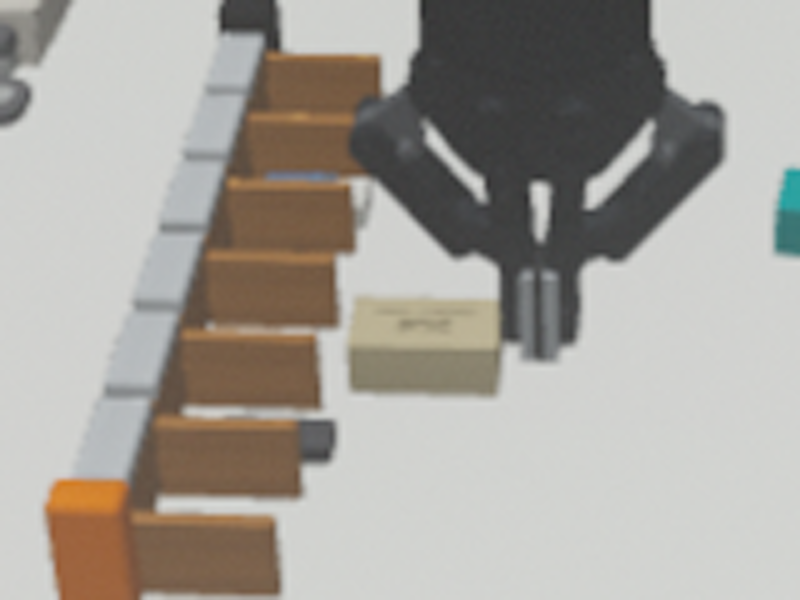

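Gap 3 is between the third and fourth dividers, whose front base corners are at (320,405) and (338,325). The box points straight into it, its near bottom edge at row ~390. That leaves about 3.5 mm clearance on the near side and more on the far side, so I'll drift 2 mm to the right while pushing in.

```bash
python3 -m handwheel '{"dp":[[-0.5,5,0],[-1,10,0],[-1.5,15,0],[-2,20,0],[-2,25,0]],"twist":[[0,0,0],[0,0,0],[0,0,0],[0,0,0],[0,0,0]],"fingers":[1,1,1,1,1]}' >/dev/null
python3 d.py
python3 -m handwheel '{"dp":[[0,4,0],[0,8,0],[0,12,0],[0,16,0],[0,20,0]],"twist":[[0,0,0],[0,0,0],[0,0,0],[0,0,0],[0,0,0]],"fingers":[1,1,1,1,1]}' >/dev/null
python3 d.py
python3 m.py
```

```text
t 18.4 pos [542.5 -44.8 -24.9] F [-0.4  0.2  0.3] w -0.1 y-ang 0.025 tilt [-0.  0. -1.]
t 18.9 pos [562.2 -44.2 -24.9] F [ 0.   0.4 -1.4] w -0.3 y-ang 0.025 tilt [-0.  0. -1.]
side 0.78 [263. 258.  33.  20.] (array([ 0.60051641, -0.04474739,  1.74223208]), np.float64(2.367802136075718))
```

Now creep until the back stops it.

```bash
python3 -m handwheel '{"dp":[[0,1.5,0],[0,3,0],[0,4.5,0],[0,6,0],[0,6,0]],"twist":[[0,0,0],[0,0,0],[0,0,0],[0,0,0],[0,0,0]],"fingers":[1,1,1,1,1]}' >/dev/null
python3 d.py
```

```text
t 19.6 pos [568.1 -44.1 -24.9] F [-0.5  0.1  0.4] w -0.0 y-ang 0.025 tilt [ 0.  0. -1.]
```

```bash
python3 -m handwheel '{"dp":[[0,0.7,0],[0,1.4,0],[0,2.1,0],[0,2.8,0],[0,2.8,0]],"twist":[[0,0,0],[0,0,0],[0,0,0],[0,0,0],[0,0,0]],"fingers":[1,1,1,1,1]}' >/dev/null
python3 d.py
```

```text
t 20.1 pos [570.8 -44.  -24.9] F [-0.8  0.4  0.4] w -0.1 y-ang 0.025 tilt [ 0.  0. -1.]
```

```bash
python3 -m handwheel '{"dp":[[0,0.7,0],[0,1.4,0],[0,2.1,0],[0,2.8,0],[0,2.8,0]],"twist":[[0,0,0],[0,0,0],[0,0,0],[0,0,0],[0,0,0]],"fingers":[1,1,1,1,1]}' >/dev/null
python3 d.py
python3 - <<'E'
from h import *
A=cams.camera("side")[200:320,220:380]; 
cv2.imwrite("pics/p3.png",cv2.resize(A,(800,600),interpolation=cv2.INTER_CUBIC)[:,:,::-1])
E
```

```text
t 20.6 pos [572.4 -43.9 -25. ] F [-6.4  0.2  2.6] w -0.3 y-ang 0.025 tilt [-0.003  0.    -1.   ]
```

View pics/p3.png

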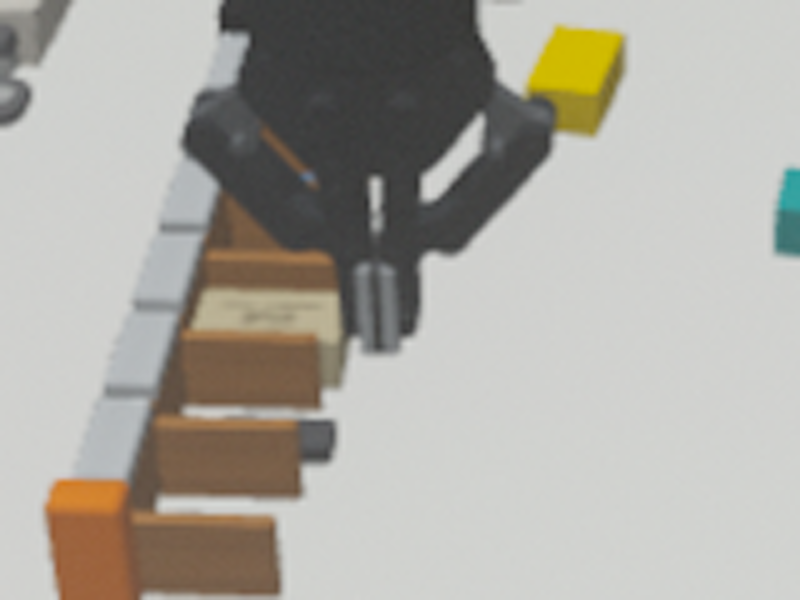

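The box is in gap 3, home at (270,320) and sticking out a few mm, and a 6 N reaction marks the back. Backing off and lifting.

```bash
python3 -m handwheel '{"dp":[[0,0,0],[0,-10,0],[0,-30,0],[0,-50,-20],[0,-80,-60]],"twist":[[0,0,0],[0,0,0],[0,0,0],[0,0,0],[0,0,0]],"fingers":[1,1,1,1,1]}' >/dev/null
python3 -m handwheel '{"dp":[[-20,-20,-30],[-40,-40,-50],[-60,-40,-70],[-60,-40,-70],[-60,-40,-70]],"twist":[[0,0,0],[0,0,0],[0,0,0],[0,0,0],[0,0,0]],"fingers":[1,1,1,1,1]}' >/dev/null
python3 d.py
python3 - <<'E'
from h import *
A=cams.camera("side")[200:320,220:340]; B=cams.camera("top")[150:240,220:340]
B=cv2.copyMakeBorder(B,15,15,0,0,cv2.BORDER_CONSTANT)
cv2.imwrite("pics/p4.png",cv2.resize(np.hstack([A,B]),(800,400),interpolation=cv2.INTER_CUBIC)[:,:,::-1])
E
```

```text
t 21.65 pos [ 455.2 -106.9  105.1] F [ 0.1  0.2 -1. ] w 0.2 y-ang 0.024 tilt [ 0.001  0.    -1.   ]
```

View pics/p4.png

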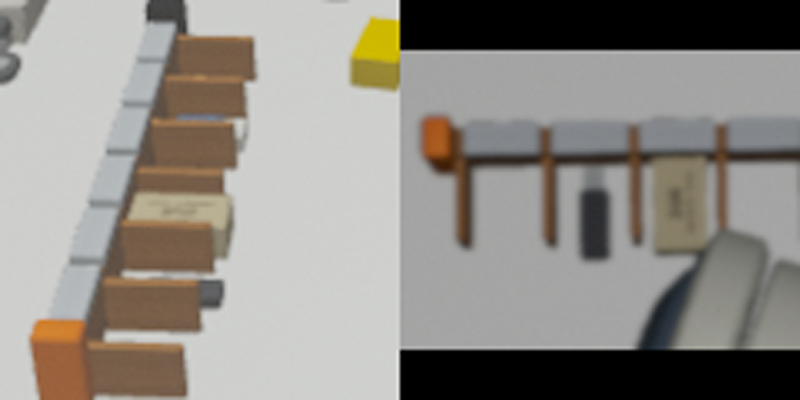

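The top view shows the box straight in the third gap from the orange end, against the back. The USB stick has not moved and the hand is clear.

```bash
python3 -c "
from cell import robot
print(robot.close_job())"
```

```text
the job is handed in; nothing more can be done
None
```

I touched the rail behind gaps 1, 2 and 3 from the orange end, pushed the staple box straight into the third gap against the back, moved the hand clear and handed the job in at about 22 s; the hand-in returned no verdict.

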